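Put the rinsed canister upside down on the drying peg

ROBOT

A 7-joint arm with a two-finger parallel gripper is mounted at the origin on the work surface. World frame = base frame: x ahead of the robot, y to its left, z up, the work surface at z = 0. Lengths are in m, angles in rad, forces in N, time in s.
With the tool pointing down it reaches from about 0.425 to 0.925 m from the base axis. Payload 6.8 kg.
Tool frame: the origin (TCP) lies between the finger pads; the fingertips stand finger_overhang ahead of it and the grasp point (between the pads) lies 6 mm ahead of it (finger_overhang is the distance from the TCP to the fingertips, in m); z points along the fingers, y is the line along which they close (so a half turn about z gives the same grasp; the last joint's range is limited). The gripper opens to 85 mm and grips with 20 to 120 N. Pads are 22 mm wide; open, the fingers measure 114 mm over their backs; the gripper's body (76 mm by 85 mm) begins 54 mm behind the grasp point. The pads swing forward as they close: fully open they stand 13 mm farther back than shut.
Start: joints at [-1.436, 0.477, 0.022, 1.555, -0.011, 1.109, -0.083], TCP at [0.162, 0.655, 0.227] pointing down, gripper open.
Joint ranges: [-2.96, 2.96], [-0.34, 2.1], [-1.41, 1.46], [0.24, 2.44], [-1.37, 4.51], [0.17, 1.92], [-2.96, 2.96]. Speed limits (rad/s): [2.39, 2.39, 3.14, 3.14, 3.14, 3.14, 3.14].

INTERFACE

Orientations are given as a unit quaternion [w, x, y, z].
In Python, from station import * gives the robot as it stands.
- The arm moves only by the tool drive_tool, never from a script. Its argument "increments" is a list of rows, each an object of numbers: "claw": the finger opening in m, from 0 to 0.0854; "dx", "dy", "dz": the shift along the tool's x, y, z in m; "wx", "wy", "wz": the turn, a rotation vector about the tool's x, y, z in degrees. A call has 1 to 20 rows; each row shifts and turns the commanded pose from where the row before left it, along the tool's axes as they then stand; what a row does not reach is not made up. A row lasts 1/8 s, in which the tool goes at most 62.5 mm and 10.7 degrees, less where a joint would pass 70% of its speed; a pose out of reach is approached as far as the arm can. A call with a gripper value outside its range is refused whole. The fingers move at their own pace and stop on an object; "newtons" is the grip in N (left out, the last holds). Time passes only in rows, so rows that do not move let the fingers close. It gives the time, the measured TCP pose, the force, the opening and the grip force at its end, in the units of the state.
- get_obs(): the state, without advancing time (a new reading comes with each control period).
- read_camera(name): name is "scene" or "top"; returns (picture, depth): 480x640x3 uint8, red, green, blue; 480x640 float32, m along the optical axis (not along the pixel's ray), 0 where there is no reading.
- calibration(name): a dict with "intrinsics" (3x3 intrinsics, pixels), "R" (3x3) and "t" (3): a world point X has camera coordinates R X + t. Camera axes: x right, y down, z forward; pixel columns grow to the right and rows downward; lengths in m; the calibration is good to about 2 mm. A picture is of the moment at which its call begins. calibration takes no time and is no camera call.
- hand_in(): hands the job in; it is judged then, once.
The state is a dict: "t": time; "q": joint angles; "joint_vel": joint speeds; "joint_torque": joint torques, N m; "eef_pos": TCP position; "tool_rot": TCP orientation; "contact_force": force on the tool from outside, world axes, zero at the start; "torque": the same for the moment, N m; "gripper_width": opening from 0.0 (shut) to 1.0 (fully open); "grasp_force": force on a finger pad.
Only numpy, scipy, OpenCV 4.12 (cv2) and the standard library are available. Lean on these libraries where they do the work, as an engineer would, in place of code of your own. Each camera call takes 0.05 s, during which the arm holds its last target. There are 200 camera calls.

TASK

Pull the rubber boot tray by its knob fully out from under the low slate shelf, to its stop, so that the wooden drying peg in it is clear. Then take the rinsed aluminium canister from its wooden rest, turn it mouth down and lower it gently over the peg until its rim rests flat on the peg's round foot, and let go of it, leaving the tray out. Leave the shoe brush, the polish tin and the ice scraper where they are.

Things in the scene. Friction and masses are not known exactly. Their poses are not given: they have to be found in the camera images.
- tray (a joint): How far the boot tray is pulled out, in m: 0 fully under the shelf, 0.13 fully out at its stop. It slides along the -x direction of rack (towards the robot), with about 2.5 N of friction, and stays where it is left. The grey rubber tray is 250 mm long, 140 mm wide and 20 mm high.
- knob (a point): Grip centre of the upright steel knob inside the tray's front edge, 48 mm above the ledge: a cylinder of 24 mm diameter, from 36 to 62 mm above the ledge, on a 14 mm stem; the tray floor is 7 mm above the ledge. It can be pinched from above. With the tray fully in, it stands 70 mm in front of the shelf's front edge. Axes as rack.
- rack: Fixed low slate shelf on two beech side panels; the tray slides under it. Origin on the ledge, right below the peg when the tray is fully in; x points away from the robot (the tray comes out along -x), z up. The board reaches from 55 mm before the origin to 110 mm behind it, is 222 mm wide, its underside 125 mm and its top 140 mm above the ledge.
- peg_seat (a point): Centre of the flat top of the drying peg's foot, 30 mm above the ledge, on the peg's axis; moves with the tray. z up. The foot is a disc of 68 mm diameter; the beech peg on it is 24 mm thick and ends 85 mm above this point (its last 14 mm taper to 10 mm diameter). It stands 125 mm behind the knob.
- canister_mid (a point): Centre of the open aluminium canister, on its axis, half-way along; z runs from the closed base to the open mouth. 170 mm long, about 160 g: 56 mm diameter for 135 mm from the base, a shoulder of 15 mm, a neck 44 mm outside, 38 mm inside, 20 mm long; hollow, wall 3 mm. At the start it lies level in its rest, axis 75 mm above the ledge, mouth roughly to the robot's left.
- canister_mouth (a point): Centre of the canister's mouth, in the plane of the rim, 85 mm ahead of canister_mid; same axes. To turn it mouth down: gripped across the sides 30 to 45 mm from the base, gripper leaning about 45 degrees towards the base, it ends upright with the gripper again leaning about 45 degrees.
- canister: The same canister; origin at the centre of its closed base's outside, z towards the mouth.
- rest: Fixed beech rest carrying the canister in two V cheeks (12 mm thick, 53 mm wide, all at least 18 mm below the canister's axis), 35 mm behind and 45 mm ahead of its origin; base plate 110 by 70 by 12 mm, its middle 15 mm ahead of the origin. Origin on the ledge below the canister's middle (within 8 mm), x along the canister towards the mouth, z up.
- brush: Bystander: beechwood shoe brush, 170 by 50 mm and 44 mm high, bristles down. Origin under its centre, x along it.
- tin: Bystander: closed round steel polish tin, 73 mm diameter, 28 mm high. Origin under its centre.
- scraper: Bystander: flat orange plastic ice scraper, 185 mm long, blade 95 mm wide, 16 mm high. Origin under it, near its middle; x towards the blade.
Not all that is in view belongs to the job. Of the things that look like the canister, the smallest one is meant.

How it is judged:
On the way, in this order (a step that is already met when the one before it is completed fails the run):
1. the boot tray is pulled out to its stop (within 12 mm), the canister still lying (value of joint tray above 0.118 m and angle between canister_mid's own z axis and vertical below 2 rad), for 0.2 s.
2. the canister is turned mouth down above the peg's foot (angle between canister_mid's own z axis and vertical above 2.85 rad and z of canister_mouth in the frame of peg_seat above 0.02 m and horizontal distance between canister_mouth and peg_seat below 0.03 m), for 0.1 s.
At the end, for the whole second after the job is handed in: The canister stands at rest mouth down over the peg, upright within 4 degrees, its rim on the peg's foot (within 4 mm in height, its centre within 9.5 mm of the peg's axis), released, and the tray is still out, within 20 mm of its stop (angle between canister_mid's own z axis and vertical above 3.07 rad and horizontal distance between canister_mouth and peg_seat below 0.0095 m and z of canister_mouth in the frame of peg_seat between -0.004 and 0.004 m and value of joint tray above 0.11 m and linear speed of canister below 0.02 m/s and angular speed of canister below 0.2 rad/s); the robot touches nothing.
It fails at once if the shoe brush is shifted by more than 25 mm (distance of brush from where it was at the start of the episode above 0.025 m).
It fails at once if the polish tin is shifted by more than 25 mm (distance of tin from where it was at the start of the episode above 0.025 m).
It fails at once if the ice scraper is shifted by more than 25 mm (distance of scraper from where it was at the start of the episode above 0.025 m).
It fails at once if the canister strikes or presses on the peg, its foot, the tray or the shelf with more than 45 N (contact force between canister and rack above 45 N).
It also fails if it takes over 54 s, if anything falls off the work surface, if the arm or the gripper's body presses on something with over 40 N, if the wrist force passes 120 N, or if a joint passes its speed limit or range.

## Working session

There is one attempt and no reset: what is moved stays moved. The work goes in short steps, Python scripts to look and compute and a tool call to move; the robot and the scene stay as the last step left them, time stands still between calls to the robot, and variables do not carry over. Pictures are saved under pics/ and viewed, at most 10 in all, crops included, and the job is handed in when it is done.

Besides the shell and the picture viewer there is one more tool, called after "Call:" in YAML: its name, and indented under it one key for each argument. drive_tool: Moves the arm, as the interface text tells. Its arguments: {"type":"object","properties":{"increments":{"type":"array","items":{"type":"object","properties":{"claw":{"type":"number"},"dx":{"type":"number"},"dy":{"type":"number"},"dz":{"type":"number"},"wx":{"type":"number"},"wy":{"type":"number"},"wz":{"type":"number"}}}},"newtons":{"type":"number"}},"required":["increments"]}

```bash
ls; mkdir -p pics
cat > h.py <<'E'
from station import *
import numpy as np, cv2
from scipy.spatial.transform import Rotation as Ro
def cloud(name):
    im,d=read_camera(name); c=calibration(name); K=np.array(c["intrinsics"]);R=np.array(c["R"]);t=np.array(c["t"])
    v,u=np.mgrid[0:480,0:640]
    p=np.stack([(u-K[0,2])/K[0,0]*d,(v-K[1,2])/K[1,1]*d,d],-1)
    return im,d,(p-t)@R
E
python3 - <<'E'
from h import *
print(get_obs())
for n in("scene","top"):
    im,d,P=cloud(n); cv2.imwrite(f"pics/{n}0.png",im[...,::-1]); np.savez(f"{n}0.npz",im=im,d=d,P=P)
    c=calibration(n); print(n,-np.array(c["R"]).T@np.array(c["t"]),np.array(c["R"]).round(2).tolist(), (d>0).mean())
E
```

```text
pics
{'t': 0.0, 'q': array([-1.43608802,  0.47782402,  0.02230985,  1.55646185, -0.01151397,
        1.10928774, -0.08308851]), 'joint_vel': array([ 1.81693598e-03,  7.96322485e-05,  2.65642855e-03,  1.23531959e-03,
        4.93514280e-04,  5.32649460e-04, -1.66885267e-03]), 'joint_torque': array([-4.23626243e-04, -5.96452618e+01,  1.60769664e+00, -2.81183749e+01,
        1.25019587e-02,  9.57153534e-03, -1.38143014e-05]), 'eef_pos': array([0.16213773, 0.65461374, 0.22570471]), 'tool_rot': array([-5.61330424e-05,  1.21079638e-01,  9.92642364e-01, -9.25050654e-04]), 'contact_force': array([0.57042105, 0.45304036, 0.77083082]), 'torque': array([-0.00804515,  0.0041553 ,  0.04414954]), 'grasp_force': 0.0, 'gripper_width': 0.9985207002394312}
scene [1.23920253 0.0759514  0.98170011] [[-0.32, 0.95, 0.01], [0.72, 0.25, -0.65], [-0.62, -0.2, -0.76]] 0.9961458333333333
top [ 0.20100504 -0.12797884  1.46541815] [[0.0, -1.0, 0.01], [-0.98, -0.0, -0.19], [0.19, -0.01, -0.98]] 0.99619140625
```

View pics/top0.png

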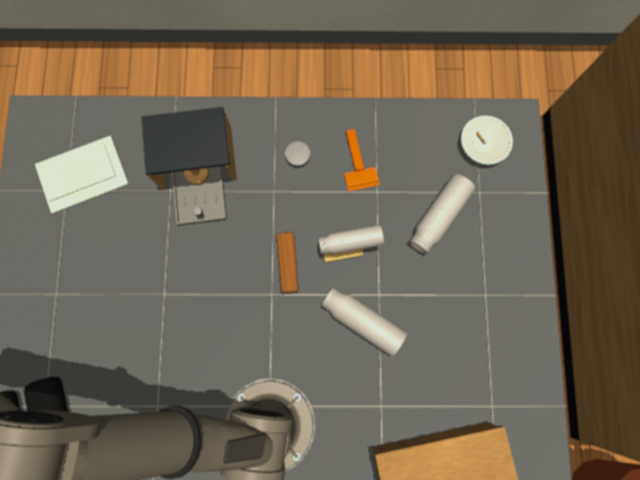

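View pics/scene0.png

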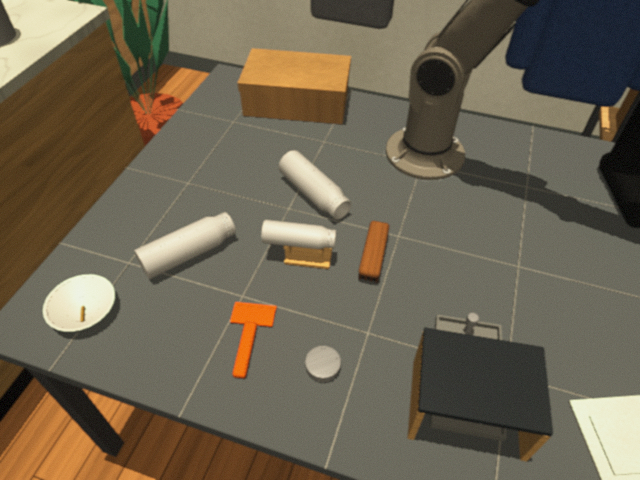

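Three canister look-alikes are in the top view: (350,240) on the wooden rest, (443,213) and (365,322) lying on the surface. The one on the rest is the smallest and is the one in a beech rest, so it fits the description. The knob is at about (198,212), the peg at (196,175) half under the shelf, the brush at (288,262), the tin at (297,153) and the scraper at (360,165). I'll measure these and check an enlarged crop.

```bash
cat > m.py <<'E'
from h import *
T=np.load("top0.npz");S=np.load("scene0.npz")
im,P=T["im"],T["P"]
cv2.imwrite("pics/crop0.png",cv2.resize(im[150:370,270:490,::-1],(600,600),interpolation=cv2.INTER_CUBIC))
print("table z",np.median(P[300:340,150:200,2]),np.median(P[130:200,400:420,2]))
def reg(P,u0,u1,v0,v1,z0,z1):
    m=np.zeros(P.shape[:2],bool);m[v0:v1,u0:u1]=1
    return m&(P[...,2]>z0)&(P[...,2]<z1)
# shelf top
for N,Q,b in(("top",P,(130,245,100,190)),("scene",S["P"],(405,560,325,460))):
    m=reg(Q,*b,.13,.155);q=Q[m]
    r=cv2.minAreaRect((q[:,:2]*1000).astype(np.float32));print(N,"shelf",r,np.median(q[:,2]))
    print(cv2.boxPoints(r).round())
for N,Q,b in(("top",P,(185,215,195,230)),("scene",S["P"],(460,485,305,335))):
    m=reg(Q,*b,.055,.075);q=Q[m];print(N,"knob",q.mean(0),(q.min(0)+q.max(0))/2,np.ptp(q,axis=0),len(q))
# tray
m=reg(P,170,232,182,230,.003,.03);q=P[m];r=cv2.minAreaRect((q[:,:2]*1000).astype(np.float32));print("tray",r,cv2.boxPoints(r).round().tolist())
# canister candidates
for N,Q,cs in(("top",P,((310,390,222,256),(405,480,170,258),(318,412,285,358))),("scene",S["P"],((255,340,212,252),(130,240,205,280),(272,355,148,225)))):
  for b in cs:
    m=reg(Q,*b,.01,.2)
    I=(T if N=="top" else S)["im"].astype(int); m&=(I.max(-1)-I.min(-1)<35)&(I.min(-1)>90)
    q=Q[m]; r=cv2.minAreaRect((q[:,:2]*1000).astype(np.float32))
    print(N,"cand",np.round(r[0]),np.round(r[1]),r[2].__round__(1),"z",np.percentile(q[:,2],[5,95,99]).round(3),len(q))
for n,b,z in(("brush",(270,305,225,300),(.02,.06)),("tin",(280,315,138,170),(.015,.04)),("scraper",(340,385,125,192),(.008,.03))):
    q=P[reg(P,*b,*z)];r=cv2.minAreaRect((q[:,:2]*1000).astype(np.float32));print(n,r,np.percentile(q[:,2],95))
E
python3 m.py
```

```text
table z 0.0020089574580817067 0.0014580718589741128
top shelf ((752.4935913085938, 230.82400512695312), (170.33106994628906, 222.23587036132812), 7.686180591583252) 0.14161050700807004
[[653. 330.]
 [683. 109.]
 [852. 132.]
 [822. 352.]]
scene shelf ((754.6512451171875, 230.46688842773438), (167.45181274414062, 223.55245971679688), 7.904261112213135) 0.1398387996863219
[[656. 330.]
 [687. 108.]
 [853. 131.]
 [822. 353.]]
top knob [0.57630315 0.20639538 0.06289414] [0.57715817 0.20646397 0.06291357] [0.02261166 0.02401766 0.01493552] 61
scene knob [0.58107521 0.20513978 0.06088225] [0.57938417 0.20606982 0.06039558] [0.02371279 0.02323348 0.01024031] 94
tray ((606.090087890625, 211.29147338867188), (142.38658142089844, 178.84352111816406), 0.9923781156539917) [[533.0, 299.0], [536.0, 121.0], [679.0, 123.0], [676.0, 302.0]]
top cand [ 493. -204.] [200.  95.] 81.9 z [0.081 0.106 0.109] 1257
top cand [ 583. -482.] [236. 203.] 3.1 z [0.047 0.08  0.082] 2160
top cand [ 275. -263.] [183. 246.] 0.5 z [0.049 0.079 0.082] 2411
scene cand [ 436. -229.] [180. 170.] 11.4 z [0.07  0.103 0.104] 842
scene cand [ 579. -471.] [ 74. 234.] 54.2 z [0.039 0.077 0.079] 1142
scene cand [ 327. -239.] [311. 193.] 19.4 z [0.013 0.078 0.096] 746
brush ((437.8299560546875, -42.083614349365234), (169.82815551757812, 50.201175689697266), 5.054535388946533) 0.04990183990830347
tin ((759.1282348632812, -66.91880798339844), (70.99058532714844, 74.06541442871094), 56.78623962402344) 0.034593707771952885
scraper ((750.3399047851562, -257.2356872558594), (129.89871215820312, 201.900634765625), 89.70353698730469) 0.021140447450868124
```

View pics/crop0.png

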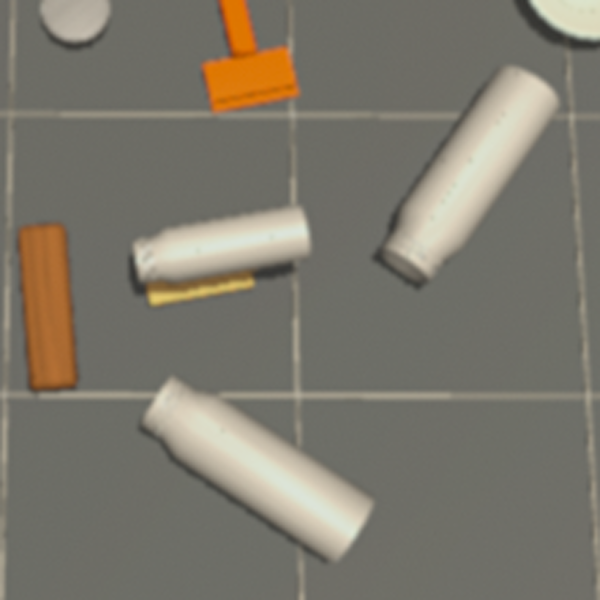

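```bash
cat >> h.py <<'E'
def R_of(o): w,x,y,z=o["tool_rot"]; return Ro.from_quat([x,y,z,w])
def axis_fit(P,im,box,z0=.088,z1=.12,zr=.103):
    m=np.zeros(P.shape[:2],bool);u0,u1,v0,v1=box;m[v0:v1,u0:u1]=1
    m&=(P[...,2]>z0)&(P[...,2]<z1); n,l,st,_=cv2.connectedComponentsWithStats(m.astype(np.uint8)); m=l==1+np.argmax(st[1:,4])
    q=P[m]; c=q.mean(0); w=np.linalg.svd(q[:,:2]-c[:2],full_matrices=False)[2][0]; w=w*np.sign(w[1])
    s=(q[:,:2]-c[:2])@w; n=np.array([-w[1],w[0]]); e=(q[:,:2]-c[:2])@n
    return c,w,s,e,q
E
python3 - <<'E'
from h import *
import station; print([n for n in dir(station) if not n.startswith("_")]); 
try: print(finger_overhang)
except Exception as e: print(e)
for n,b in(("top",(310,392,222,258)),("scene",(255,345,212,255))):
    D=np.load(n+"0.npz")
    c,w,s,e,q=axis_fit(D["P"],D["im"],b)
    print(n,"az",np.degrees(np.arctan2(w[1],w[0])))
    for k in range(int(s.min()*100),int(s.max()*100)+1):
        i=(s>=k/100-.005)&(s<k/100+.005)
        if i.sum()>3: print(k,(c[:2]+w*k/100).round(4),"lat",e[i].min().round(4),e[i].max().round(4),"ztop",q[i,2].max().round(4))
    print("ends",c[:2]+w*s.min(),c[:2]+w*s.max())
E
```

```text
['PlanningError', 'calibration', 'finger_overhang', 'get_obs', 'hand_in', 'read_camera']
0.025
top az 100.2078405717815
-8 [ 0.5042 -0.2982] lat -0.0256 0.0228 ztop 0.1074
-7 [ 0.5024 -0.2883] lat -0.0276 0.0237 ztop 0.1091
-6 [ 0.5007 -0.2785] lat -0.0253 0.0243 ztop 0.1063
-5 [ 0.4989 -0.2686] lat -0.028 0.0258 ztop 0.1091
-4 [ 0.4971 -0.2588] lat -0.0266 0.0236 ztop 0.1107
-3 [ 0.4953 -0.249 ] lat -0.0262 0.0225 ztop 0.1064
-2 [ 0.4936 -0.2391] lat -0.0256 0.0227 ztop 0.1068
-1 [ 0.4918 -0.2293] lat -0.0275 0.0238 ztop 0.1091
0 [ 0.49   -0.2194] lat -0.0255 0.0247 ztop 0.1126
1 [ 0.4883 -0.2096] lat -0.0277 0.0237 ztop 0.1093
2 [ 0.4865 -0.1998] lat -0.0271 0.0247 ztop 0.1092
3 [ 0.4847 -0.1899] lat -0.0253 0.023 ztop 0.1081
4 [ 0.4829 -0.1801] lat -0.0269 0.0235 ztop 0.1093
5 [ 0.4812 -0.1702] lat -0.0259 0.0235 ztop 0.1085
6 [ 0.4794 -0.1604] lat -0.0241 0.0198 ztop 0.1091
7 [ 0.4776 -0.1505] lat -0.0186 0.0179 ztop 0.1044
8 [ 0.4758 -0.1407] lat -0.0205 0.017 ztop 0.1028
ends [ 0.50444642 -0.29953049] [ 0.47433921 -0.13233293]
scene az 101.80017497961734
-8 [ 0.5177 -0.2975] la
[... 205 characters left out ...]
at -0.0149 0.0282 ztop 0.1045
-3 [ 0.5075 -0.2485] lat -0.0177 0.0251 ztop 0.1061
-2 [ 0.5054 -0.2387] lat -0.0194 0.0281 ztop 0.1052
-1 [ 0.5034 -0.2289] lat -0.0192 0.0235 ztop 0.1055
0 [ 0.5013 -0.2192] lat -0.0187 0.0292 ztop 0.1037
1 [ 0.4993 -0.2094] lat -0.0168 0.0229 ztop 0.1049
2 [ 0.4973 -0.1996] lat -0.0193 0.0255 ztop 0.1049
3 [ 0.4952 -0.1898] lat -0.0202 0.0216 ztop 0.1055
4 [ 0.4932 -0.18  ] lat -0.0214 0.0279 ztop 0.1056
5 [ 0.4911 -0.1702] lat -0.0189 0.0261 ztop 0.1053
6 [ 0.4891 -0.1604] lat -0.0173 0.0268 ztop 0.1025
7 [ 0.487  -0.1506] lat -0.0139 0.0207 ztop 0.0987
8 [ 0.485  -0.1408] lat -0.0109 0.023 ztop 0.0982
ends [ 0.51810071 -0.29933715] [ 0.48322205 -0.13238499]
```

The crop confirms the small canister in the beech rest, with its neck to the left at crop (145,258) and its base at (305,235). Next I plan the knob approach and do a least-squares cylinder fit.

```bash
cat >> h.py <<'E'
from scipy.optimize import least_squares
def cyl(q,p0,az0,r=.028):
    """body points q -> point on axis at mean y, azimuth, height"""
    yc=q[:,1].mean()
    def f(v):
        x,z,az,el=v; w=np.array([np.cos(az)*np.cos(el),np.sin(az)*np.cos(el),np.sin(el)])
        return np.linalg.norm(np.cross(q-[x,yc,z],w),axis=1)-r
    s=least_squares(f,[p0[0],.075,az0,0],loss="soft_l1",f_scale=.002)
    return np.r_[s.x[0],yc,s.x[1]],np.degrees(s.x[2:]),np.sqrt(np.mean(s.fun**2))
def togo(p,o=None):
    o=o or get_obs(); return (1000*R_of(o).inv().apply(np.array(p)-o["eef_pos"])).round(1)
E
python3 - <<'E'
from h import *
for n,b in(("top",(310,392,222,258)),("scene",(255,345,212,255))):
    D=np.load(n+"0.npz"); c,w,s,e,q=axis_fit(D["P"],D["im"],b,z0=.065)
    k=(s>s.min()+.01)&(s<s.min()+.125)
    print(n,cyl(q[k],c,np.arctan2(w[1],w[0])), "ends",c[:2]+w*s.min(),c[:2]+w*s.max())
print(togo([.579,.206,.13]), R_of(get_obs()).as_matrix().round(3))
E
```

```text
top (array([ 0.49506171, -0.23329117,  0.07563701]), array([100.23401303,   0.38649597]), np.float64(0.0023695074992131685)) ends [ 0.50310631 -0.29982677] [ 0.47220574 -0.13248364]
scene (array([ 0.49576133, -0.23227105,  0.07390561]), array([101.04024161,   0.15689791]), np.float64(0.0018673831194686047)) ends [ 0.52391454 -0.29839364] [ 0.48863528 -0.1312226 ]
[-512.5 -335.2   96.4] [[-0.971  0.24  -0.   ]
 [ 0.24   0.971 -0.002]
 [-0.    -0.002 -1.   ]]
```

Call:
drive_tool:
  increments:
    - {"wz":-7.5}
    - {"wz":-7}
    - {"wz":-7}

```text
schema error: expected keys claw, dx, dy, dz, wx, wy, wz
```

Call:
drive_tool:
  increments:
    - {"claw":0.08,"dx":0,"dy":0,"dz":0,"wx":0,"wy":0,"wz":-7.2}
    - {"claw":0.08,"dx":0,"dy":0,"dz":0,"wx":0,"wy":0,"wz":-7.2}
    - {"claw":0.08,"dx":0,"dy":0,"dz":0,"wx":0,"wy":0,"wz":-7.2}
    - {"claw":0.08,"dx":-0.032,"dy":-0.0455,"dz":0.005,"wx":0,"wy":0,"wz":0}
    - {"claw":0.08,"dx":-0.032,"dy":-0.0455,"dz":0.005,"wx":0,"wy":0,"wz":0}
    - {"claw":0.08,"dx":-0.032,"dy":-0.0455,"dz":0.005,"wx":0,"wy":0,"wz":0}
    - {"claw":0.08,"dx":-0.032,"dy":-0.0455,"dz":0.01,"wx":0,"wy":0,"wz":0}
    - {"claw":0.08,"dx":-0.032,"dy":-0.0455,"dz":0.01,"wx":0,"wy":0,"wz":0}
    - {"claw":0.08,"dx":-0.032,"dy":-0.0455,"dz":0.01,"wx":0,"wy":0,"wz":0}
    - {"claw":0.08,"dx":-0.032,"dy":-0.0455,"dz":0.01,"wx":0,"wy":0,"wz":0}
    - {"claw":0.08,"dx":-0.032,"dy":-0.0455,"dz":0.01,"wx":0,"wy":0,"wz":0}
    - {"claw":0.08,"dx":-0.032,"dy":-0.0455,"dz":0.01,"wx":0,"wy":0,"wz":0}
    - {"claw":0.08,"dx":-0.032,"dy":-0.0455,"dz":0.01,"wx":0,"wy":0,"wz":0}
    - {"claw":0.08,"dx":-0.032,"dy":-0.0455,"dz":0.01,"wx":0,"wy":0,"wz":0}
    - {"claw":0.06,"dx":0,"dy":0,"dz":0,"wx":0,"wy":0,"wz":0}

```text
t: 1.98
eef_pos: [0.5805, 0.2001, 0.1305]
tool_rot: [-0.0, -0.063, 0.998, -0.002]
contact_force: [0.1, 0.9, 0.8]
gripper_width: 0.749
grasp_force: 0.0
```

Run:
```python
from h import *
o=get_obs();print(o["q"].round(3),o["eef_pos"],R_of(o).as_matrix().round(3).tolist(),togo([.579,.206,.054]))
im,d,P=cloud("top"); m=np.zeros((480,640),bool);m[195:230,170:232]=1
cv2.imwrite("pics/a.png",im[140:260,130:290,::-1])
```

```text
[-0.516  0.482  0.107  1.798 -0.061  0.866  1.315] [0.5805491  0.20006    0.13054545] [[-0.992, -0.125, -0.0], [-0.125, 0.992, -0.004], [0.001, -0.004, -1.0]] [ 0.8  6.4 76.5]
```

Call:
drive_tool:
  increments:
    - {"claw":0.06,"dx":0.001,"dy":0.006,"dz":0.02,"wx":0,"wy":0,"wz":0}
    - {"claw":0.06,"dx":0,"dy":0,"dz":0.03,"wx":0,"wy":0,"wz":0}
    - {"claw":0.06,"dx":0,"dy":0,"dz":0.02,"wx":0,"wy":0,"wz":0}
    - {"claw":0.06,"dx":0,"dy":0,"dz":0.006,"wx":0,"wy":0,"wz":0}
    - {"claw":0.01,"dx":0,"dy":0,"dz":0,"wx":0,"wy":0,"wz":0}
    - {"claw":0.01,"dx":0,"dy":0,"dz":0,"wx":0,"wy":0,"wz":0}
    - {"claw":0.01,"dx":0,"dy":0,"dz":0,"wx":0,"wy":0,"wz":0}
    - {"claw":0.01,"dx":0,"dy":0,"dz":0,"wx":0,"wy":0,"wz":0}
  newtons: 50

```text
t: 3.02
eef_pos: [0.5783, 0.211, 0.0578]
tool_rot: [0.002, -0.066, 0.998, -0.0]
contact_force: [0.4, -3.7, 6.1]
gripper_width: 0.113
grasp_force: 2.8
```

Run:
```python
from h import *
o=get_obs();print(o["eef_pos"],o["gripper_width"],o["grasp_force"],o["contact_force"])
a,_,_=cloud("top");b,_,_=cloud("scene")
A=cv2.resize(a[130:250,140:260,::-1],(400,400));B=cv2.resize(b[270:390,410:530,::-1],(400,400))
cv2.imwrite("pics/k1.png",np.hstack([A,B]))
```

```text
[0.57830648 0.21100668 0.05779722] 0.11281711741595046 2.7660388889489695 [ 0.38236012 -3.71629309  6.05728715]
```

View pics/k1.png

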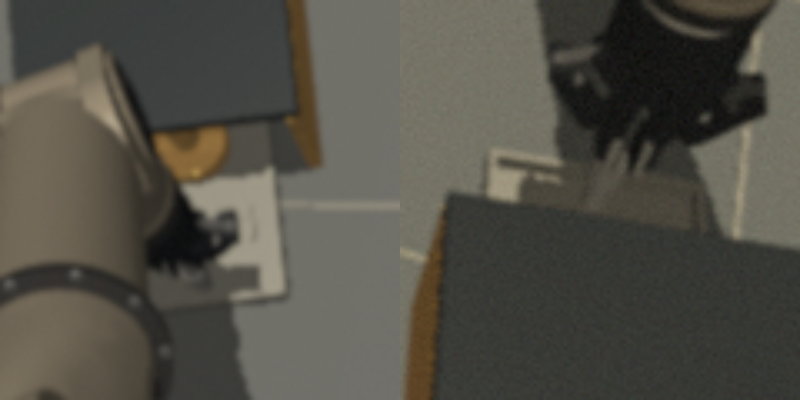

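The fingers closed to about 10 mm with no grip, so they missed the knob. I'll open, lift a little and measure again.

Call:
drive_tool:
  increments:
    - {"claw":0.06,"dx":0,"dy":0,"dz":0,"wx":0,"wy":0,"wz":0}
    - {"claw":0.06,"dx":0,"dy":0,"dz":0,"wx":0,"wy":0,"wz":0}
    - {"claw":0.06,"dx":0,"dy":0,"dz":0,"wx":0,"wy":0,"wz":0}
    - {"claw":0.06,"dx":0,"dy":0,"dz":-0.04,"wx":0,"wy":0,"wz":0}
    - {"claw":0.06,"dx":0,"dy":0,"dz":-0.05,"wx":0,"wy":0,"wz":0}
    - {"claw":0.06,"dx":0,"dy":0,"dz":-0.05,"wx":0,"wy":0,"wz":0}
    - {"claw":0.06,"dx":0,"dy":0,"dz":0,"wx":0,"wy":0,"wz":0}

```text
t: 4.0
eef_pos: [0.5788, 0.2131, 0.2002]
tool_rot: [0.004, -0.067, 0.998, 0.002]
contact_force: [-0.5, 0.0, -0.2]
gripper_width: 0.705
grasp_force: 0.0
```

Run:
```python
from h import *
o=get_obs();print(o["eef_pos"],o["gripper_width"],o["grasp_force"],o["contact_force"])
a,_,P=cloud("top");b,_,Q=cloud("scene");np.savez("k2.npz",a=a,P=P,b=b,Q=Q)
A=cv2.resize(a[130:250,140:260,::-1],(400,400));B=cv2.resize(b[200:380,400:580,::-1],(400,400))
cv2.imwrite("pics/k2.png",np.hstack([A,B]))
for X,I in((P,a),(Q,b)):
    m=(abs(X[...,0]-.56)<.05)&(abs(X[...,1]-.206)<.04)&(X[...,2]>.04)&(X[...,2]<.09)
    q=X[m]
    if len(q): print(len(q),q.mean(0),q.min(0),q.max(0),np.argwhere(m).mean(0))
```

```text
[0.57883182 0.21308094 0.20016277] 0.7052660914239584 0.0 [-0.46317474  0.04418651 -0.23838784]
75 [0.57513531 0.20543671 0.0606151 ] [0.5650185  0.19451418 0.04108793] [0.58768365 0.21823702 0.07019011] [210.73333333 197.49333333]
139 [0.58323443 0.20503564 0.05680326] [0.56658706 0.19388998 0.04029959] [0.59318156 0.2171356  0.06698457] [319.4676259  471.56115108]
```

View pics/k2.png

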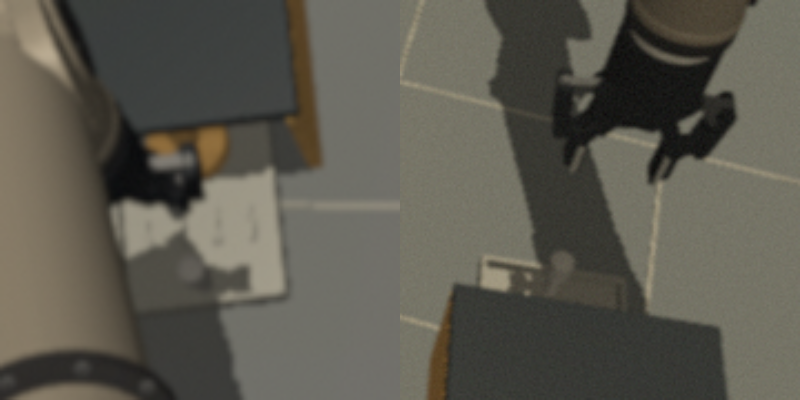

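The knob is still standing at top (197,211), about (0.578, 0.206), with the gripper now above it. I'll descend again, centred, and close with more time.

Call:
drive_tool:
  increments:
    - {"claw":0.06,"dx":0.001,"dy":-0.007,"dz":0.04,"wx":0,"wy":0,"wz":0}
    - {"claw":0.06,"dx":0,"dy":0,"dz":0.05,"wx":0,"wy":0,"wz":0}
    - {"claw":0.06,"dx":0,"dy":0,"dz":0.035,"wx":0,"wy":0,"wz":0}
    - {"claw":0.06,"dx":0,"dy":0,"dz":0.02,"wx":0,"wy":0,"wz":0}
    - {"claw":0.06,"dx":0,"dy":0,"dz":0,"wx":0,"wy":0,"wz":0}

```text
t: 4.72
eef_pos: [0.5747, 0.2044, 0.0487]
tool_rot: [-0.002, -0.067, 0.998, -0.001]
contact_force: [0.8, 0.1, 0.4]
gripper_width: 0.705
grasp_force: 0.0
```

Run:
```python
from h import *
o=get_obs();print(o["eef_pos"],R_of(o).as_matrix().round(3).tolist(),o["contact_force"])
b,_,Q=cloud("scene")
m=(abs(Q[...,0]-.58)<.06)&(abs(Q[...,1]-.206)<.08)&(Q[...,2]>.035)&(Q[...,2]<.07)
q=Q[m]; 
for z in(.04,.05,.06): 
    k=abs(q[:,2]-z)<.005; print(z,sorted(set(map(tuple,(q[k][:,[1,0]]*100).round(0)))))
cv2.imwrite("pics/k3.png",cv2.resize(b[240:360,400:560,::-1],(800,600)))
```

```text
[0.57474616 0.20443454 0.04869674] [[-0.991, -0.134, -0.004], [-0.134, 0.991, -0.002], [0.004, -0.001, -1.0]] [0.8487616  0.12623484 0.35794578]
0.04 [(np.float64(19.0), np.float64(58.0)), (np.float64(20.0), np.float64(58.0)), (np.float64(20.0), np.float64(59.0)), (np.float64(21.0), np.float64(59.0))]
0.05 [(np.float64(19.0), np.float64(58.0)), (np.float64(20.0), np.float64(58.0)), (np.float64(20.0), np.float64(59.0)), (np.float64(21.0), np.float64(59.0)), (np.float64(22.0), np.float64(58.0)), (np.float64(22.0), np.float64(59.0))]
0.06 [(np.float64(17.0), np.float64(59.0)), (np.float64(18.0), np.float64(59.0)), (np.float64(19.0), np.float64(58.0)), (np.float64(20.0), np.float64(57.0)), (np.float64(20.0), np.float64(58.0)), (np.float64(20.0), np.float64(59.0)), (np.float64(21.0), np.float64(57.0)), (np.float64(21.0), np.float64(58.0)), (np.float64(21.0), np.float64(59.0)), (np.float64(22.0), np.float64(58.0)), (np.float64(23.0), np.float64(56.0)), (np.float64(23.0), np.float64(57.0)), (np.float64(23.0), np.float64(58.0)), (np.float64(24.0), np.float64(58.0)), (np.float64(25.0), np.float64(58.0))]
```

View pics/k3.png

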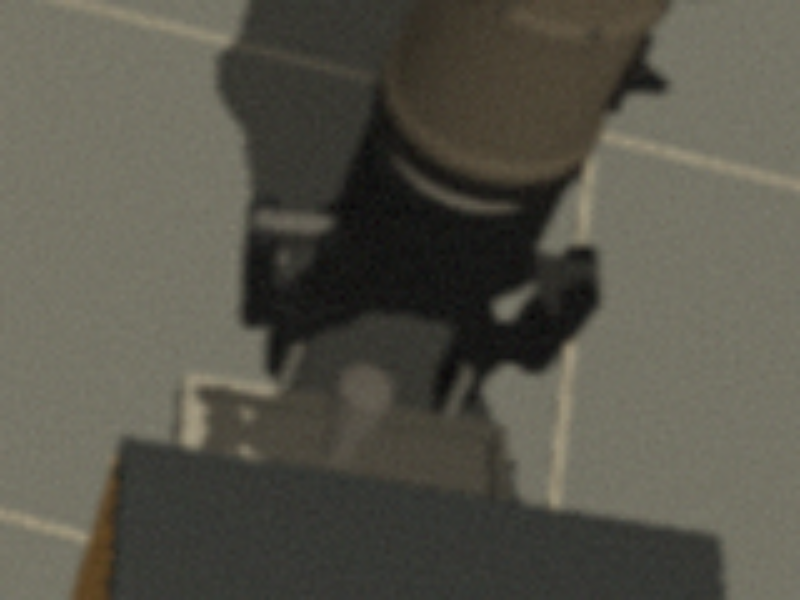

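The knob sits between the two fingers: knob at (365,385), fingers at (280,355) and (460,385). Closing now.

Call:
drive_tool:
  increments:
    - {"claw":0.015,"dx":0,"dy":0,"dz":0,"wx":0,"wy":0,"wz":0}
    - {"claw":0.015,"dx":0,"dy":0,"dz":0,"wx":0,"wy":0,"wz":0}
    - {"claw":0.015,"dx":0,"dy":0,"dz":0,"wx":0,"wy":0,"wz":0}
    - {"claw":0.015,"dx":0,"dy":0,"dz":0,"wx":0,"wy":0,"wz":0}
  newtons: 60

```text
t: 5.28
eef_pos: [0.5772, 0.2059, 0.0524]
tool_rot: [0.001, -0.067, 0.998, 0.001]
contact_force: [-1.5, 1.2, 5.7]
gripper_width: 0.233
grasp_force: 58.5
```

Call:
drive_tool:
  increments:
    - {"claw":0.015,"dx":0.01,"dy":0,"dz":0,"wx":0,"wy":0,"wz":0}
    - {"claw":0.015,"dx":0.015,"dy":0,"dz":0,"wx":0,"wy":0,"wz":0}
    - {"claw":0.015,"dx":0.015,"dy":0,"dz":0,"wx":0,"wy":0,"wz":0}
    - {"claw":0.015,"dx":0.015,"dy":0,"dz":0,"wx":0,"wy":0,"wz":0}
    - {"claw":0.015,"dx":0.015,"dy":0,"dz":0,"wx":0,"wy":0,"wz":0}
    - {"claw":0.015,"dx":0.015,"dy":0,"dz":0,"wx":0,"wy":0,"wz":0}
    - {"claw":0.015,"dx":0.01,"dy":0,"dz":0,"wx":0,"wy":0,"wz":0}
    - {"claw":0.015,"dx":0.008,"dy":0,"dz":0,"wx":0,"wy":0,"wz":0}
    - {"claw":0.015,"dx":0.005,"dy":0,"dz":0,"wx":0,"wy":0,"wz":0}
    - {"claw":0.015,"dx":0,"dy":0,"dz":0,"wx":0,"wy":0,"wz":0}

```text
t: 6.52
eef_pos: [0.4726, 0.1915, 0.0524]
tool_rot: [0.004, -0.067, 0.998, 0.001]
contact_force: [8.6, 0.8, 1.5]
gripper_width: 0.234
grasp_force: 59.8
```

Call:
drive_tool:
  increments:
    - {"claw":0.015,"dx":0.006,"dy":0,"dz":0,"wx":0,"wy":0,"wz":0}
    - {"claw":0.015,"dx":0,"dy":0,"dz":0,"wx":0,"wy":0,"wz":0}
    - {"claw":0.015,"dx":-0.006,"dy":0,"dz":0,"wx":0,"wy":0,"wz":0}
    - {"claw":0.06,"dx":0,"dy":0,"dz":0,"wx":0,"wy":0,"wz":0}
    - {"claw":0.06,"dx":0,"dy":0,"dz":0,"wx":0,"wy":0,"wz":0}
    - {"claw":0.06,"dx":0,"dy":0,"dz":0,"wx":0,"wy":0,"wz":0}
    - {"claw":0.06,"dx":0,"dy":0,"dz":-0.04,"wx":0,"wy":0,"wz":0}
    - {"claw":0.08,"dx":0,"dy":0,"dz":-0.05,"wx":0,"wy":0,"wz":0}
    - {"claw":0.08,"dx":0,"dy":0,"dz":-0.05,"wx":0,"wy":0,"wz":0}
    - {"claw":0.08,"dx":0,"dy":0,"dz":-0.05,"wx":0,"wy":0,"wz":0}

```text
t: 7.78
eef_pos: [0.4682, 0.1902, 0.242]
tool_rot: [-0.001, -0.067, 0.998, -0.0]
contact_force: [1.8, -0.2, -0.0]
gripper_width: 0.937
grasp_force: 0.0
```

Run:
```python
from h import *
o=get_obs();print(o["q"].round(3),o["eef_pos"])
a,_,P=cloud("top");b,_,Q=cloud("scene");np.savez("k4.npz",a=a,P=P,b=b,Q=Q)
for X,I in((P,a),(Q,b)):
    for nm,c,z0,z1,r in(("knob",(.474,.192),.045,.08,.03),("pegtop",(.5975,.209),.085,.13,.03),("foot",(.5975,.209),.022,.04,.05)):
        m=(np.hypot(X[...,0]-c[0],X[...,1]-c[1])<r)&(X[...,2]>z0)&(X[...,2]<z1)
        q=X[m]; print(nm,len(q), *( (q.mean(0).round(4),((q.min(0)+q.max(0))/2).round(4),np.ptp(q,axis=0).round(3)) if len(q) else ()))
cv2.imwrite("pics/k4.png",np.hstack([cv2.resize(a[120:280,130:290,::-1],(400,400)),cv2.resize(b[230:390,410:570,::-1],(400,400))]))
```

```text
[-0.614  0.18   0.119  1.942 -0.025  1.021  1.221] [0.46824249 0.19022595 0.24199346]
knob 69 [0.472  0.1913 0.0617] [0.4726 0.1924 0.0591] [0.023 0.024 0.023]
pegtop 78 [0.5935 0.2073 0.1058] [0.596  0.2084 0.103 ] [0.024 0.021 0.036]
foot 294 [0.595  0.2053 0.0313] [0.5986 0.2098 0.0309] [0.066 0.069 0.017]
knob 114 [0.4786 0.1907 0.0578] [0.4759 0.1909 0.0548] [0.026 0.023 0.019]
pegtop 151 [0.6039 0.2073 0.1026] [0.6026 0.2085 0.1017] [0.02  0.024 0.033]
foot 226 [0.5898 0.2034 0.0299] [0.5884 0.2082 0.0319] [0.041 0.067 0.015]
```

View pics/k4.png

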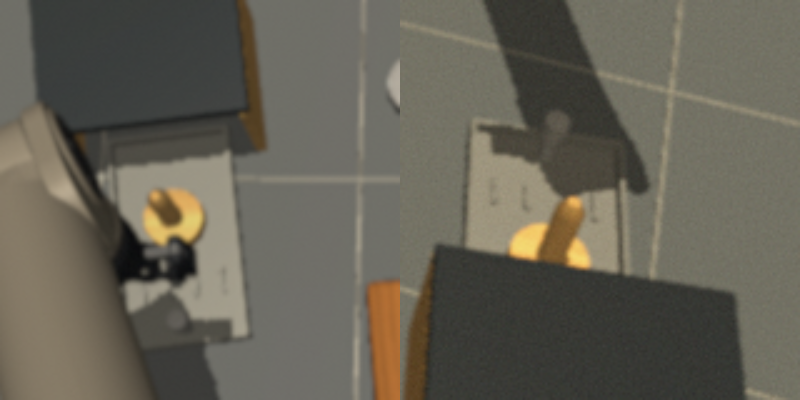

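The tray is out: knob at about (0.474, 0.192), peg at (0.598, 0.2085) with its foot fully clear of the shelf in the top crop (170,215). Next, over to the canister.

Call:
drive_tool:
  increments:
    - {"claw":0.085,"dx":0.0027,"dy":-0.0589,"dz":0,"wx":0,"wy":0,"wz":9.7}
    - {"claw":0.085,"dx":-0.0073,"dy":-0.0585,"dz":0,"wx":0,"wy":0,"wz":9.7}
    - {"claw":0.085,"dx":-0.0171,"dy":-0.0565,"dz":0,"wx":0,"wy":0,"wz":9.7}
    - {"claw":0.085,"dx":-0.0263,"dy":-0.0528,"dz":0,"wx":0,"wy":0,"wz":9.7}
    - {"claw":0.085,"dx":-0.0348,"dy":-0.0476,"dz":0,"wx":0,"wy":0,"wz":9.7}
    - {"claw":0.085,"dx":-0.0424,"dy":-0.0411,"dz":0,"wx":0,"wy":0,"wz":9.7}
    - {"claw":0.085,"dx":-0.0487,"dy":-0.0333,"dz":0,"wx":0,"wy":0,"wz":9.7}
    - {"claw":0.085,"dx":-0.0536,"dy":-0.0247,"dz":0,"wx":0,"wy":0,"wz":9.7}
    - {"claw":0.085,"dx":-0.057,"dy":-0.0153,"dz":0,"wx":0,"wy":0,"wz":9.7}
    - {"claw":0.085,"dx":0,"dy":0,"dz":0,"wx":0,"wy":9,"wz":0}
    - {"claw":0.085,"dx":0,"dy":0,"dz":0,"wx":0,"wy":9,"wz":0}
    - {"claw":0.085,"dx":0,"dy":0,"dz":0,"wx":0,"wy":9,"wz":0}
    - {"claw":0.085,"dx":0,"dy":0,"dz":0,"wx":0,"wy":9,"wz":0}
    - {"claw":0.085,"dx":0,"dy":0,"dz":0,"wx":0,"wy":9,"wz":0}
    - {"claw":0.085,"dx":0,"dy":0,"dz":0,"wx":0,"wy":0,"wz":0}

```text
t: 9.75
eef_pos: [0.5144, -0.3394, 0.2363]
tool_rot: [-0.297, 0.593, 0.707, 0.245]
contact_force: [0.4, -1.1, 0.3]
gripper_width: 0.996
grasp_force: 0.0
```

```bash
cat >> h.py <<'E'
def err_rot(x,y,z,o=None):
    "rotation vector in tool axes (deg) to the wanted axes"
    o=o or get_obs(); W=Ro.from_matrix(np.array([x,y,z]).T); return np.degrees((R_of(o).inv()*W).as_rotvec()).round(2)
E
python3 - <<'E'
from h import *
o=get_obs();print(o["q"].round(3),o["eef_pos"],R_of(o).as_matrix().round(3).tolist())
a=np.radians(100.6);w=np.array([np.cos(a),np.sin(a),0]);u=np.array([0,0,1]);s=.5**.5
x=(w+u)*s;z=(w-u)*s;y=np.cross(z,x);print(err_rot(x,y,z))
G=np.array([.5017,-.267,.075]); R=R_of(o)
print("pre",togo(G-.1*z),"grasp",togo(G-.003*z))
E
```

```text
[ 0.472  0.798  0.445  1.298 -0.667  1.848  1.155] [ 0.51439702 -0.3394492   0.23631092] [[-0.121, 0.984, -0.129], [0.694, 0.177, 0.698], [0.71, -0.006, -0.704]]
[ 0.06 -0.23 -0.52]
pre [-62.3   1.3  65.8] grasp [-62.7   1.2 162.8]
```

Call:
drive_tool:
  increments:
    - {"claw":0.085,"dx":-0.031,"dy":0.001,"dz":0.033,"wx":0,"wy":-0.2,"wz":-0.5}
    - {"claw":0.085,"dx":-0.031,"dy":0,"dz":0.033,"wx":0,"wy":0,"wz":0}
    - {"claw":0.085,"dx":0,"dy":0,"dz":0.03,"wx":0,"wy":0,"wz":0}
    - {"claw":0.085,"dx":0,"dy":0,"dz":0.02,"wx":0,"wy":0,"wz":0}
    - {"claw":0.085,"dx":0,"dy":0,"dz":0,"wx":0,"wy":0,"wz":0}

```text
t: 10.38
eef_pos: [0.5109, -0.2984, 0.1148]
tool_rot: [-0.292, 0.588, 0.714, 0.245]
contact_force: [0.7, -0.4, 0.2]
gripper_width: 0.992
grasp_force: 0.0
```

```bash
cat > g.py <<'E'
from h import *
o=get_obs();print(o["q"].round(3),o["eef_pos"],o["contact_force"].round(1))
a=np.radians(100.6);w=np.array([np.cos(a),np.sin(a),0]);u=np.array([0,0,1]);s=.5**.5
x=(w+u)*s;z=(w-u)*s;y=np.cross(z,x);print(err_rot(x,y,z))
G=np.array([.5017,-.267,.075])
print("grasp",togo(G-.003*z))
E
python3 g.py
```

```text
[ 0.434  0.871  0.409  1.458 -0.693  1.629  1.253] [ 0.51090165 -0.2983801   0.11479328] [ 0.7 -0.4  0.2]
[0.03 0.21 0.46]
grasp [-4.9 -3.3 48.2]
```

Call:
drive_tool:
  increments:
    - {"claw":0.085,"dx":-0.004,"dy":-0.0035,"dz":0.008,"wx":0,"wy":0,"wz":0.5}
    - {"claw":0.085,"dx":0,"dy":0,"dz":0.02,"wx":0,"wy":0,"wz":0}
    - {"claw":0.085,"dx":0,"dy":0,"dz":0.015,"wx":0,"wy":0,"wz":0}
    - {"claw":0.085,"dx":0,"dy":0,"dz":0.005,"wx":0,"wy":0,"wz":0}
    - {"claw":0.085,"dx":0,"dy":0,"dz":0,"wx":0,"wy":0,"wz":0}

```text
t: 11.0
eef_pos: [0.5016, -0.2706, 0.0776]
tool_rot: [-0.293, 0.592, 0.71, 0.244]
contact_force: [-0.3, 0.2, -0.7]
gripper_width: 0.999
grasp_force: 0.0
```

```bash
python3 g.py
```

```text
[ 0.411  0.883  0.395  1.54  -0.713  1.544  1.276] [ 0.50162378 -0.27058145  0.07757597] [-0.3  0.2 -0.7]
[ 0.13  0.17 -0.15]
grasp [0.7 0.7 1.3]
```

Call:
drive_tool:
  increments:
    - {"claw":0.07,"dx":0,"dy":0,"dz":0,"wx":0,"wy":0,"wz":0}
    - {"claw":0.06,"dx":0,"dy":0,"dz":0,"wx":0,"wy":0,"wz":0}
    - {"claw":0.045,"dx":0,"dy":0,"dz":0,"wx":0,"wy":0,"wz":0}
    - {"claw":0.035,"dx":0,"dy":0,"dz":0,"wx":0,"wy":0,"wz":0}
    - {"claw":0.035,"dx":0,"dy":0,"dz":0,"wx":0,"wy":0,"wz":0}
    - {"claw":0.035,"dx":0,"dy":0,"dz":0,"wx":0,"wy":0,"wz":0}
  newtons: 90

```text
t: 11.75
eef_pos: [0.5012, -0.2717, 0.0781]
tool_rot: [-0.293, 0.592, 0.71, 0.244]
contact_force: [-3.0, -3.7, 4.7]
gripper_width: 0.567
grasp_force: 88.3
```

```bash
python3 g.py
```

```text
[ 0.412  0.882  0.396  1.54  -0.713  1.544  1.276] [ 0.5012489  -0.27172946  0.07811005] [-3.  -3.7  4.7]
[ 0.15  0.25 -0.18]
grasp [1.  1.3 2.4]
```

Call:
drive_tool:
  increments:
    - {"claw":0.035,"dx":0.012,"dy":0,"dz":-0.012,"wx":0,"wy":0,"wz":0}
    - {"claw":0.035,"dx":0.025,"dy":0,"dz":-0.025,"wx":0,"wy":0,"wz":0}
    - {"claw":0.035,"dx":0.028,"dy":0,"dz":-0.028,"wx":0,"wy":0,"wz":0}
    - {"claw":0.035,"dx":0.03,"dy":0,"dz":-0.03,"wx":0,"wy":0,"wz":0}
    - {"claw":0.035,"dx":0.03,"dy":0,"dz":-0.03,"wx":0,"wy":0,"wz":0}
    - {"claw":0.035,"dx":0.03,"dy":0,"dz":-0.03,"wx":0,"wy":0,"wz":0}
    - {"claw":0.035,"dx":0,"dy":0,"dz":0,"wx":0,"wy":-6,"wz":0}
    - {"claw":0.035,"dx":0,"dy":0,"dz":0,"wx":0,"wy":-9,"wz":0}
    - {"claw":0.035,"dx":0,"dy":0,"dz":0,"wx":0,"wy":-10,"wz":0}
    - {"claw":0.035,"dx":0,"dy":0,"dz":0,"wx":0,"wy":-10,"wz":0}
    - {"claw":0.035,"dx":0,"dy":0,"dz":0,"wx":0,"wy":-10,"wz":0}
    - {"claw":0.035,"dx":0,"dy":0,"dz":0,"wx":0,"wy":0,"wz":0}

```text
t: 13.25
eef_pos: [0.5026, -0.265, 0.2977]
tool_rot: [0.001, 0.637, 0.771, 0.001]
contact_force: [-0.2, 0.6, -1.3]
gripper_width: 0.562
grasp_force: 88.6
```

```bash
cat > p.py <<'E'
from h import *
import sys
o=get_obs();R=R_of(o);print(o["q"].round(3),o["eef_pos"].round(4),o["contact_force"].round(1),R.as_matrix().round(3).tolist())
az=np.radians(float(sys.argv[1]));h=float(sys.argv[2])
w=np.array([np.cos(az),np.sin(az),0]);u=np.array([0,0,1]);s=.5**.5
x=(w-u)*s;z=(-w-u)*s;y=np.cross(z,x);print("rot",err_rot(x,y,z))
G=np.array([.5985,.2086,h+.137]);print("world d",((G-.003*z)-o["eef_pos"]).round(4),"tool d",togo(G-.003*z))
print("can axis",R.apply([s,0,s]).round(3))
E
python3 p.py 199 .15
```

```text
[-0.106  0.261  0.594  1.762 -0.159  1.164  0.724] [ 0.5026 -0.265   0.2977] [-0.2  0.6 -1.3] [[-0.188, 0.982, 0.003], [0.982, 0.188, -0.0], [-0.001, 0.003, -1.0]]
rot [-38.26 -33.05 -92.55]
world d [ 0.0939  0.4729 -0.0086] tool d [446.9 181.    8.6]
can axis [-0.131  0.694 -0.708]
```

Call:
drive_tool:
  increments:
    - {"claw":0.035,"dx":0.0447,"dy":0.0183,"dz":0,"wx":0,"wy":0,"wz":-9.84}
    - {"claw":0.035,"dx":0.0409,"dy":0.0257,"dz":0,"wx":0,"wy":0,"wz":-9.84}
    - {"claw":0.035,"dx":0.0359,"dy":0.0323,"dz":0,"wx":0,"wy":0,"wz":-9.84}
    - {"claw":0.035,"dx":0.0298,"dy":0.038,"dz":0,"wx":0,"wy":0,"wz":-9.84}
    - {"claw":0.035,"dx":0.0229,"dy":0.0425,"dz":0,"wx":0,"wy":0,"wz":-9.84}
    - {"claw":0.035,"dx":0.0153,"dy":0.0458,"dz":0,"wx":0,"wy":0,"wz":-9.84}
    - {"claw":0.035,"dx":0.0073,"dy":0.0478,"dz":0,"wx":0,"wy":0,"wz":-9.84}
    - {"claw":0.035,"dx":-0.001,"dy":0.0483,"dz":0,"wx":0,"wy":0,"wz":-9.84}
    - {"claw":0.035,"dx":-0.0092,"dy":0.0474,"dz":0,"wx":0,"wy":0,"wz":-9.84}
    - {"claw":0.035,"dx":-0.0172,"dy":0.0451,"dz":0,"wx":0,"wy":0,"wz":-9.84}
    - {"claw":0.035,"dx":0,"dy":0,"dz":0,"wx":0,"wy":-8,"wz":0}
    - {"claw":0.035,"dx":0,"dy":0,"dz":0,"wx":0,"wy":-10,"wz":0}
    - {"claw":0.035,"dx":0,"dy":0,"dz":0,"wx":0,"wy":-10,"wz":0}
    - {"claw":0.035,"dx":0,"dy":0,"dz":0,"wx":0,"wy":-10,"wz":0}
    - {"claw":0.035,"dx":0,"dy":0,"dz":0,"wx":0,"wy":-7,"wz":0}
    - {"claw":0.035,"dx":0,"dy":0,"dz":0,"wx":0,"wy":0,"wz":0}

```text
t: 15.25
eef_pos: [0.6048, 0.1932, 0.2942]
tool_rot: [0.349, -0.147, 0.924, 0.045]
contact_force: [0.3, 0.1, -0.8]
gripper_width: 0.569
grasp_force: 88.8
```

```bash
python3 p.py 199 .15
cat > v.py <<'E'
from h import *
def vert(tag=""):
    """axis of the upright white canister, per camera, by circle fits in height slices"""
    o=get_obs();out={}
    for n in("top","scene"):
        im,d,P=cloud(n);I=im.astype(int)
        m=(np.hypot(P[...,0]-.598,P[...,1]-.209)<.06)&(P[...,2]>.03)&(P[...,2]<.36)&(I.max(-1)-I.min(-1)<40)&(I.min(-1)>95)
        m=cv2.erode(m.astype(np.uint8),np.ones((3,3)))>0
        q=P[m];out[n]=q
        cv2.imwrite(f"pics/v{tag}_{n}.png",cv2.resize(im[90:330,130:450,::-1] if n=="top" else im[150:390,350:640,::-1],(400,300)))
        print(n,len(q),q.mean(0).round(3) if len(q) else "",np.percentile(q[:,2],[1,99]).round(3) if len(q) else "")
    return out
E
python3 - <<'E'
from v import *
o=vert("1");np.savez("v1.npz",**o)
a=cv2.imread("pics/v1_top.png");b=cv2.imread("pics/v1_scene.png");cv2.imwrite("pics/v1.png",np.hstack([a,b]))
E
```

```text
[-0.439  0.065 -0.034  2.152  0.535  0.247  0.939] [0.6048 0.1932 0.2942] [ 0.3  0.1 -0.8] [[-0.713, -0.303, 0.633], [-0.24, 0.953, 0.186], [-0.659, -0.02, -0.752]]
rot [-1.76 -3.76 -0.22]
world d [-0.0083  0.0147 -0.0051] tool d [ 5.7 16.7  1.3]
can axis [-0.056 -0.039 -0.998]
top 366 [0.61  0.197 0.324] [0.319 0.33 ]
scene 516 [0.613 0.196 0.322] [0.316 0.331]
```

View pics/v1.png

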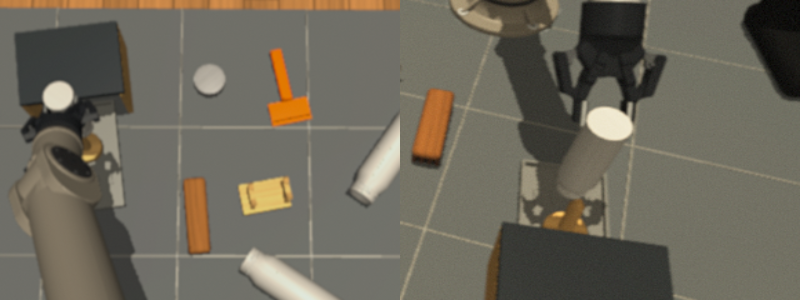

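The canister is held mouth down above the peg: the base disc is at (58,95) in the left half, and the neck is just above and beside the peg at (570,190) in the right half. Joint 6 is near its lower limit, so I'll yaw the tool about the vertical to free the wrist, then correct the residual.

Call:
drive_tool:
  increments:
    - {"claw":0.035,"dx":0,"dy":0,"dz":0,"wx":5,"wy":0,"wz":5}
    - {"claw":0.035,"dx":0,"dy":0,"dz":0,"wx":5.6,"wy":0,"wz":5.6}
    - {"claw":0.035,"dx":0,"dy":0,"dz":0,"wx":5.6,"wy":0,"wz":5.6}
    - {"claw":0.035,"dx":0,"dy":0,"dz":0,"wx":5.6,"wy":0,"wz":5.6}
    - {"claw":0.035,"dx":0,"dy":0,"dz":0,"wx":5.6,"wy":0,"wz":5.6}
    - {"claw":0.035,"dx":0,"dy":0,"dz":0,"wx":0,"wy":0,"wz":0}

```text
t: 16.1
eef_pos: [0.6034, 0.199, 0.2924]
tool_rot: [0.35, 0.127, 0.925, -0.079]
contact_force: [0.1, -0.8, -1.1]
gripper_width: 0.564
grasp_force: 88.9
```

```bash
python3 p.py 160 .15
```

```text
[-0.755  0.183  0.017  2.026  0.958  0.81  -0.088] [0.6034 0.199  0.2924] [ 0.1 -0.8 -1.1] [[-0.723, 0.291, 0.627], [0.181, 0.955, -0.235], [-0.667, -0.056, -0.743]]
rot [-0.23 -3.02  4.45]
world d [-0.0069  0.0103 -0.0033] tool d [ 9.   8.  -4.3]
can axis [-0.068 -0.038 -0.997]
```

Call:
drive_tool:
  increments:
    - {"claw":0.035,"dx":0.009,"dy":0.008,"dz":-0.0045,"wx":-0.2,"wy":-3,"wz":4.5}
    - {"claw":0.035,"dx":0,"dy":0,"dz":0,"wx":0,"wy":0,"wz":0}
    - {"claw":0.035,"dx":0,"dy":0,"dz":0,"wx":0,"wy":0,"wz":0}

```text
t: 16.48
eef_pos: [0.5964, 0.2053, 0.2899]
tool_rot: [0.377, 0.162, 0.909, -0.068]
contact_force: [0.4, -1.0, -1.6]
gripper_width: 0.566
grasp_force: 89.0
```

```bash
python3 p.py 160 .15
cat > w.py <<'E'
from h import *
def fit():
    for n in("top","scene"):
        im,d,P=cloud(n);I=im.astype(int)
        m=(np.hypot(P[...,0]-.598,P[...,1]-.209)<.07)&(P[...,2]>.04)&(P[...,2]<.36)
        base=m&(I.min(-1)>150)&(P[...,2]>.15)
        k,l,st,_=cv2.connectedComponentsWithStats(base.astype(np.uint8)); base=l==1+np.argmax(st[1:,4])
        q=P[base]; zt=np.median(q[:,2]); q=q[abs(q[:,2]-zt)<.006]
        c=np.array(cv2.minEnclosingCircle((q[:,:2]*1000).astype(np.float32))[0]); r=cv2.fitEllipse(cv2.convexHull((q[:,:2]*1000).astype(np.float32)))
        print(n,"base z",zt.round(4),"mean",q.mean(0).round(4),"ell",np.round(r[0],1),np.round(r[1],1))
        sat=(I.max(-1)-I.min(-1))<30
        s=P[m&sat&~cv2.dilate(base.astype(np.uint8),np.ones((3,3))).astype(bool)&(I.min(-1)>60)]
        s=s[(s[:,2]<zt-.07)&(s[:,2]>zt-.130)]
        if len(s)>50:
            c0=s.mean(0)
            def f(v):
                w=np.array([v[2],v[3],1]);w/=np.linalg.norm(w);return np.linalg.norm(np.cross(s-[v[0],v[1],c0[2]],w),axis=1)-.028
            R=least_squares(f,[.598,.209,0,0],loss="soft_l1",f_scale=.002); v=R.x
            mo=v[:2]+v[2:]*(zt-.17-c0[2]); print("  side",len(s),v[:2].round(4),"at z",c0[2].round(3),"tilt deg",np.degrees(v[2:]).round(2),"mouth xy",mo.round(4),"base xy",(mo+.17*v[2:]).round(4),np.sqrt(np.mean(R.fun**2)).round(4))
fit()
E
python3 w.py
```

```text
[-0.798  0.185  0.017  2.062  1.052  0.828 -0.287] [0.5964 0.2053 0.2899] [ 0.4 -1.  -1.6] [[-0.663, 0.345, 0.664], [0.243, 0.938, -0.245], [-0.708, -0.001, -0.706]]
rot [-0.19  0.07 -0.11]
world d [ 0.0001  0.004  -0.0008] tool d [ 1.5  3.8 -0.4]
can axis [ 0.001 -0.001 -1.   ]
top base z 0.3198 mean [0.6004 0.2049 0.32  ] ell [600.7 205.2] [53.5 55.3]
  side 140 [0.6016 0.2049] at z 0.219 tilt deg [-0.7   1.07] mouth xy [0.6025 0.2036] base xy [0.6004 0.2068] 0.0008
scene base z 0.3182 mean [0.6034 0.2044 0.3182] ell [602.1 204.2] [55.2 58. ]
  side 643 [0.6022 0.2033] at z 0.219 tilt deg [0.13 0.31] mouth xy [0.602  0.2029] base xy [0.6024 0.2038] 0.0009
```

Run:
```python
from h import *
D=np.load("k4.npz")
for n,k,ik in(("top","P","a"),("scene","Q","b")):
    X=D[k];I=D[ik].astype(int);sat=I[...,0]-I[...,2]>40
    s=X[(np.hypot(X[...,0]-.598,X[...,1]-.209)<.03)&sat&(X[...,2]>.042)&(X[...,2]<.098)]
    f=lambda v:np.hypot(s[:,0]-v[0],s[:,1]-v[1])-.012
    r=least_squares(f,[.598,.209],loss="soft_l1",f_scale=.002);print(n,"peg",len(s),r.x.round(4),np.sqrt(np.mean(r.fun**2)).round(4))
    g=X[(np.hypot(X[...,0]-.598,X[...,1]-.209)<.05)&sat&(abs(X[...,2]-.031)<.008)]
    e=cv2.minEnclosingCircle((g[:,:2]*1000).astype(np.float32));print("  foot",len(g),e)
```

```text
top peg 61 [0.5972 0.2103] 0.0009
  foot 290 ((597.3130493164062, 209.5272979736328), 34.80756378173828)
scene peg 182 [0.5976 0.2086] 0.0009
  foot 225 ((599.1649780273438, 208.05206298828125), 33.97684860229492)
```

Call:
drive_tool:
  increments:
    - {"claw":0.035,"dx":0.0043,"dy":0.0034,"dz":-0.0043,"wx":0,"wy":0,"wz":0}
    - {"claw":0.035,"dx":0.009,"dy":0,"dz":0.009,"wx":0,"wy":0,"wz":0}
    - {"claw":0.035,"dx":0.008,"dy":0,"dz":0.008,"wx":0,"wy":0,"wz":0}
    - {"claw":0.035,"dx":0,"dy":0,"dz":0,"wx":0,"wy":0,"wz":0}

```text
t: 17.08
eef_pos: [0.591, 0.211, 0.2637]
tool_rot: [0.377, 0.162, 0.909, -0.068]
contact_force: [0.1, -0.3, -1.9]
gripper_width: 0.568
grasp_force: 89.0
```

```bash
python3 p.py 160 .125;python3 w.py
```

```text
[-0.812  0.221  0.014  2.089  1.097  0.811 -0.37 ] [0.591  0.211  0.2637] [ 0.1 -0.3 -1.9] [[-0.663, 0.346, 0.664], [0.243, 0.938, -0.246], [-0.708, -0.002, -0.706]]
rot [-0.26  0.07 -0.07]
world d [ 0.0055 -0.0017  0.0004] tool d [-4.4  0.3  3.8]
can axis [ 0.    -0.003 -1.   ]
top base z 0.2941 mean [0.5949 0.2107 0.294 ] ell [595.4 210.9] [53.6 55.2]
  side 135 [0.5958 0.2107] at z 0.193 tilt deg [0.42 0.63] mouth xy [0.5953 0.2099] base xy [0.5965 0.2118] 0.0009
scene base z 0.2928 mean [0.5982 0.2107 0.2927] ell [597.4 210.2] [55.6 56.7]
  side 606 [0.597  0.2093] at z 0.194 tilt deg [-0.11  0.42] mouth xy [0.5971 0.2088] base xy [0.5968 0.21  ] 0.0009
```

Call:
drive_tool:
  increments:
    - {"claw":0.035,"dx":0.0053,"dy":0,"dz":0.0067,"wx":0,"wy":0,"wz":0}
    - {"claw":0.035,"dx":0.007,"dy":0,"dz":0.007,"wx":0,"wy":0,"wz":0}
    - {"claw":0.035,"dx":0.007,"dy":0,"dz":0.007,"wx":0,"wy":0,"wz":0}
    - {"claw":0.035,"dx":0,"dy":0,"dz":0,"wx":0,"wy":0,"wz":0}

```text
t: 17.68
eef_pos: [0.5921, 0.211, 0.2359]
tool_rot: [0.377, 0.162, 0.909, -0.068]
contact_force: [-0.8, -0.0, -1.8]
gripper_width: 0.565
grasp_force: 88.9
```

```bash
python3 p.py 160 .1;python3 w.py
```

```text
[-0.816  0.263  0.021  2.113  1.156  0.779 -0.452] [0.5921 0.211  0.2359] [-0.8 -0.  -1.8] [[-0.663, 0.346, 0.664], [0.243, 0.938, -0.246], [-0.708, -0.001, -0.706]]
rot [-0.21  0.1  -0.1 ]
world d [ 0.0044 -0.0017  0.0032] tool d [-5.6 -0.1  1.1]
can axis [ 0.001 -0.002 -1.   ]
top base z 0.2661 mean [0.5962 0.211  0.2661] ell [596.9 210.9] [53.9 54.8]
  side 127 [0.597  0.2106] at z 0.165 tilt deg [-0.03  0.82] mouth xy [0.5971 0.2096] base xy [0.597  0.2121] 0.0009
scene base z 0.2648 mean [0.5993 0.2105 0.2647] ell [598.3 210.3] [55.7 57.2]
  side 571 [0.5981 0.2091] at z 0.165 tilt deg [0.07 0.72] mouth xy [0.598  0.2082] base xy [0.5982 0.2103] 0.0009
```

Call:
drive_tool:
  increments:
    - {"claw":0.035,"dx":0.007,"dy":0,"dz":0.007,"wx":0,"wy":0,"wz":0}
    - {"claw":0.035,"dx":0.007,"dy":0,"dz":0.007,"wx":0,"wy":0,"wz":0}
    - {"claw":0.035,"dx":0.007,"dy":0,"dz":0.007,"wx":0,"wy":0,"wz":0}
    - {"claw":0.035,"dx":0.007,"dy":0,"dz":0.007,"wx":0,"wy":0,"wz":0}
    - {"claw":0.035,"dx":0.007,"dy":0,"dz":0.007,"wx":0,"wy":0,"wz":0}
    - {"claw":0.035,"dx":0.004,"dy":0,"dz":0.004,"wx":0,"wy":0,"wz":0}
    - {"claw":0.035,"dx":0,"dy":0,"dz":0,"wx":0,"wy":0,"wz":0}
    - {"claw":0.035,"dx":0,"dy":0,"dz":0,"wx":0,"wy":0,"wz":0}

```text
t: 18.77
eef_pos: [0.5929, 0.2115, 0.1824]
tool_rot: [0.378, 0.162, 0.909, -0.067]
contact_force: [0.2, -0.2, -1.3]
gripper_width: 0.568
grasp_force: 88.9
```

```bash
python3 p.py 160 .035;python3 w.py
```

```text
[-0.827  0.353  0.036  2.152  1.282  0.727 -0.63 ] [0.5929 0.2115 0.1824] [ 0.2 -0.2 -1.3] [[-0.661, 0.346, 0.666], [0.245, 0.938, -0.245], [-0.709, 0.001, -0.705]]
rot [-0.12  0.17 -0.21]
world d [ 0.0036 -0.0021 -0.0083] tool d [ 3.  -0.8  8.7]
can axis [ 0.003 -0.    -1.   ]
top base z 0.2123 mean [0.597  0.2113 0.2121] ell [597.7 211.7] [54.1 55.1]
  side 105 [0.5981 0.2115] at z 0.112 tilt deg [ 0.44 -0.02] mouth xy [0.5976 0.2115] base xy [0.5989 0.2114] 0.0009
scene base z 0.2106 mean [0.5998 0.2104 0.2106] ell [598.4 210.4] [56.4 58.8]
  side 499 [0.5989 0.2095] at z 0.112 tilt deg [0.18 0.36] mouth xy [0.5986 0.209 ] base xy [0.5992 0.2101] 0.001
```

Call:
drive_tool:
  increments:
    - {"claw":0.035,"dx":0.002,"dy":-0.0005,"dz":0.002,"wx":0,"wy":0,"wz":0}
    - {"claw":0.035,"dx":0.002,"dy":0,"dz":0.002,"wx":0,"wy":0,"wz":0}
    - {"claw":0.035,"dx":0.002,"dy":0,"dz":0.002,"wx":0,"wy":0,"wz":0}
    - {"claw":0.035,"dx":0.001,"dy":0,"dz":0.001,"wx":0,"wy":0,"wz":0}
    - {"claw":0.035,"dx":0,"dy":0,"dz":0,"wx":0,"wy":0,"wz":0}

```text
t: 19.5
eef_pos: [0.5925, 0.2108, 0.172]
tool_rot: [0.378, 0.162, 0.909, -0.067]
contact_force: [-1.5, -0.0, -0.9]
gripper_width: 0.562
grasp_force: 88.9
```

Call:
drive_tool:
  increments:
    - {"claw":0.035,"dx":0.0007,"dy":0,"dz":0.0007,"wx":0,"wy":0,"wz":0}
    - {"claw":0.035,"dx":0,"dy":0,"dz":0,"wx":0,"wy":0,"wz":0}

```text
t: 19.75
eef_pos: [0.5929, 0.2109, 0.1715]
tool_rot: [0.378, 0.162, 0.909, -0.067]
contact_force: [0.5, -0.6, -0.0]
gripper_width: 0.567
grasp_force: 89.1
```

Call:
drive_tool:
  increments:
    - {"claw":0.035,"dx":0.0007,"dy":0,"dz":0.0007,"wx":0,"wy":0,"wz":0}
    - {"claw":0.035,"dx":0,"dy":0,"dz":0,"wx":0,"wy":0,"wz":0}

```text
t: 20.0
eef_pos: [0.5935, 0.2107, 0.1715]
tool_rot: [0.379, 0.163, 0.908, -0.067]
contact_force: [-1.1, -1.4, 6.0]
gripper_width: 0.565
grasp_force: 89.5
```

Call:
drive_tool:
  increments:
    - {"claw":0.035,"dx":0.0007,"dy":0,"dz":0.0007,"wx":0,"wy":0,"wz":0}
    - {"claw":0.035,"dx":0,"dy":0,"dz":0,"wx":0,"wy":0,"wz":0}

```text
t: 20.25
eef_pos: [0.5941, 0.2106, 0.1714]
tool_rot: [0.38, 0.163, 0.908, -0.067]
contact_force: [-1.9, -1.5, 9.5]
gripper_width: 0.567
grasp_force: 89.9
```

```bash
python3 w.py
```

```text
top base z 0.2017 mean [0.5983 0.2103 0.2016] ell [598.5 210.3] [53.6 55.5]
  side 99 [0.5987 0.2106] at z 0.1 tilt deg [1.44 0.01] mouth xy [0.597  0.2106] base xy [0.6012 0.2106] 0.0009
scene base z 0.1995 mean [0.601  0.2098 0.1996] ell [600.3 209.7] [54.  57.7]
  side 480 [0.5993 0.2088] at z 0.101 tilt deg [0.52 0.34] mouth xy [0.5987 0.2083] base xy [0.6002 0.2093] 0.0009
```

Call:
drive_tool:
  increments:
    - {"claw":0.035,"dx":-0.0009,"dy":0,"dz":-0.0009,"wx":0,"wy":0,"wz":0}
    - {"claw":0.052,"dx":0,"dy":0,"dz":0,"wx":0,"wy":0,"wz":0}
    - {"claw":0.06,"dx":0,"dy":0,"dz":0,"wx":0,"wy":0,"wz":0}
    - {"claw":0.07,"dx":0,"dy":0,"dz":0,"wx":0,"wy":0,"wz":0}
    - {"claw":0.085,"dx":0,"dy":0,"dz":0,"wx":0,"wy":0,"wz":0}
    - {"claw":0.085,"dx":0,"dy":0,"dz":0,"wx":0,"wy":0,"wz":0}
    - {"claw":0.085,"dx":0,"dy":0,"dz":0,"wx":0,"wy":0,"wz":0}
  newtons: 30

```text
t: 21.22
eef_pos: [0.5926, 0.2108, 0.1705]
tool_rot: [0.378, 0.162, 0.909, -0.067]
contact_force: [0.2, 0.0, -0.4]
gripper_width: 0.991
grasp_force: 0.0
```

```bash
python3 w.py; python3 p.py 160 .03
```

```text
top base z 0.2018 mean [0.5952 0.21   0.2017] ell [595.6 209.8] [53.5 55.1]
scene base z 0.1996 mean [0.5982 0.2091 0.1995] ell [597.8 208.8] [54.1 56.1]
  side 492 [0.5976 0.2088] at z 0.1 tilt deg [ 0.08 -0.36] mouth xy [0.5975 0.2093] base xy [0.5977 0.2082] 0.001
[-0.829  0.374  0.039  2.16   1.312  0.718 -0.67 ] [0.5926 0.2108 0.1705] [-0.2  0.3 -0.4] [[-0.662, 0.346, 0.665], [0.244, 0.938, -0.245], [-0.709, 0.001, -0.705]]
rot [-0.14  0.15 -0.19]
world d [ 0.0039 -0.0015 -0.0013] tool d [-2.  -0.1  3.9]
can axis [ 0.003 -0.    -1.   ]
```

Call:
drive_tool:
  increments:
    - {"claw":0.085,"dx":0,"dy":0,"dz":-0.01,"wx":0,"wy":0,"wz":0}
    - {"claw":0.085,"dx":0,"dy":0,"dz":-0.02,"wx":0,"wy":0,"wz":0}
    - {"claw":0.085,"dx":0,"dy":0,"dz":-0.03,"wx":0,"wy":0,"wz":0}
    - {"claw":0.085,"dx":0,"dy":0,"dz":-0.03,"wx":0,"wy":0,"wz":0}
    - {"claw":0.085,"dx":0,"dy":0,"dz":-0.03,"wx":0,"wy":0,"wz":0}
    - {"claw":0.085,"dx":0,"dy":0,"dz":-0.02,"wx":0,"wy":0,"wz":0}
    - {"claw":0.085,"dx":0,"dy":0,"dz":0,"wx":0,"wy":0,"wz":0}
    - {"claw":0.085,"dx":0,"dy":0,"dz":0,"wx":0,"wy":0,"wz":0}

```text
t: 22.32
eef_pos: [0.4996, 0.2446, 0.2689]
tool_rot: [0.378, 0.162, 0.909, -0.067]
contact_force: [1.1, -0.1, -0.2]
gripper_width: 0.999
grasp_force: 0.0
```

```bash
python3 w.py
python3 - <<'E'
from h import *
o=get_obs();print(o["eef_pos"],o["contact_force"],abs(o["joint_vel"]).max())
a,_,P=cloud("top");b,_,Q=cloud("scene")
cv2.imwrite("pics/end.png",np.hstack([cv2.resize(a[:,100:420,::-1],(400,600)),cv2.resize(b[130:430,350:550,::-1],(400,600))]))
q=Q[(np.hypot(Q[...,0]-.474,Q[...,1]-.192)<.03)&(Q[...,2]>.045)&(Q[...,2]<.075)];print("knob",q.mean(0),len(q))
E
```

```text
top base z 0.2016 mean [0.5955 0.21   0.2017] ell [595.9 210.3] [53.7 55.2]
  side 151 [0.5975 0.2106] at z 0.102 tilt deg [-0.21 -0.22] mouth xy [0.5977 0.2108] base xy [0.5971 0.2102] 0.0008
scene base z 0.1997 mean [0.5983 0.2092 0.1997] ell [597.9 208.9] [54.6 56.4]
  side 495 [0.5975 0.2089] at z 0.101 tilt deg [-0.16 -0.07] mouth xy [0.5977 0.209 ] base xy [0.5972 0.2088] 0.0009
[0.49968192 0.24426378 0.26854229] [-0.69387403  0.20311231 -0.52281027] 0.0030378666215908475
knob [0.47874262 0.18988825 0.05795079] 108
```

View pics/end.png

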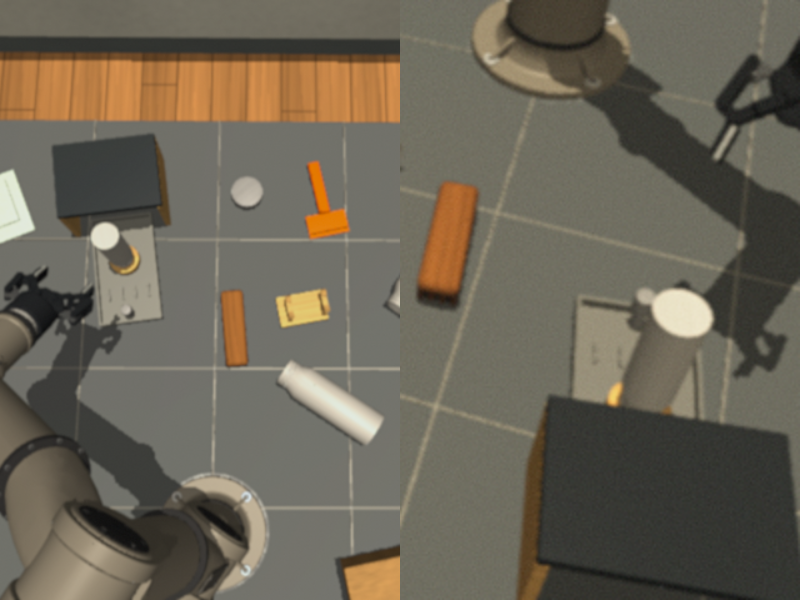

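The canister stands upright on the peg's foot: base disc at (107,236) left and (682,313) right. The tray is out, the brush, tin and scraper are untouched, and the gripper is clear. Handing in.

```bash
python3 -c "
from station import *
print(hand_in())"
```

```text
the job is handed in; nothing more can be done
None
```

The job is handed in: the tray is out at its stop, and the canister stands mouth down on the peg's foot, released and centred within about 1 mm and 0.3° by my camera measurements. The brush, tin and scraper were not touched (about 22 s used; the hand-in gave no verdict).

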